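Set the mixer's two sliders to the recipe and start it

ROBOT

A 6-joint arm with a two-finger parallel gripper is mounted at the origin on the work surface. World frame = base frame: x ahead of the robot, y to its left, z up, the work surface at z = 0. Lengths are in m, angles in rad, forces in N, time in s.
With the tool pointing down it reaches from about 0.375 to 0.9 m from the base axis. Payload 3.1 kg.
Tool frame: the origin (TCP) lies between the finger pads; the fingertips stand 8 mm ahead of it and the grasp point (between the pads) lies 11 mm behind it; z points along the fingers, y is the line along which they close (so a half turn about z gives the same grasp; the last joint's range is limited). The gripper opens to 87 mm and grips with 3 to 60 N. Pads are 19 mm wide; open, the fingers measure 117 mm over their backs; the gripper's body (75 mm by 190 mm) begins 51 mm behind the grasp point.
Start: joints at [1.065, 0.527, 1.433, -0, 1.181, -0.178], TCP at [0.201, 0.592, 0.231] pointing down, gripper open.
Joint ranges: [-3.08, 3.08], [-0.75, 2.2], [0.22, 2.44], [-1.43, 4.57], [0, 2.65], [-2.85, 2.85]. Speed limits (rad/s): [2.79, 2.79, 3.14, 3.14, 3.14, 3.14].

INTERFACE

Orientations are given as a unit quaternion [x, y, z, w].
In Python, from rig import robot gives the robot as it stands.
- The arm moves only by the tool move_arm, never from a script. Its argument "motion" is text: rows parted by semicolons, each of 5 numbers parted by spaces: the opening, from -1 (shut) to 1 (fully open), then the shift along the tool's x, y, z normalised to -1 to 1, where 1 is 0.2 m, then the turn about the tool's z normalised to -1 to 1, where 1 is pi rad. A call has 1 to 12 rows; each row is the pose to reach, as a shift and turn from the pose commanded when the call began, along the tool's axes at that moment, turning the shorter way round; what a row does not reach only later rows make up. A row lasts 1/12 s, in which the tool goes at most 41.7 mm and 7.16 degrees, less where a joint would pass 70% of its speed; a pose out of reach is approached as far as the arm can. A call with a number of a shift or a turn outside -1 to 1 is refused whole. A call with a gripper value outside its range is refused whole. The fingers move at their own pace and stop on an object; "newtons" is the grip in N (left out, the last holds). Time passes only in rows, so rows that repeat a pose let the fingers close. It gives the time, the measured TCP pose, the force, the opening and the grip force at its end, in the units of the state.
- robot.get_obs(): the state, without advancing time (a new reading comes with each control period).
- robot.camera(name): name is "scene" or "top" or "wrist"; returns (picture, depth): 384x512x3 uint8, red, green, blue; 384x512 float32, m along the optical axis (not along the pixel's ray), 0 where there is no reading.
- robot.camera_model(name): a dict with "mtx" (3x3 intrinsics, pixels), "position" and "attitude" of the camera in the world. Camera axes: x right, y down, z forward; pixel columns grow to the right and rows downward; lengths in m; the calibration is good to about 2 mm. A picture is of the moment at which its call begins: read the wrist's pose just before it. camera_model takes no time and is no camera call; for the wrist camera it gives the pose at the moment of the call.
- robot.hand_in(): hands the job in; it is judged then, once.
The state is a dict: "time": time; "q": joint angles; "joint_velocities": joint speeds; "joint_torque": joint torques, N m; "position": TCP position; "tool_rot": TCP orientation; "ft_force": force on the tool from outside, world axes, zero at the start; "moment": the same for the moment, N m; "grip_width": finger opening in m; "grip_force": force on a finger pad.
Only numpy, scipy, OpenCV 4.12 (cv2) and the standard library are available. Lean on these libraries where they do the work, as an engineer would, in place of code of your own. Each camera call takes 0.05 s, during which the arm holds its last target. There are 200 camera calls.

TASK

Set up the stirrer for the next batch at its control console: lift the console's hinged cover all the way back until it rests on its stop, slide both slider grips along their tracks so that the middle of each is level with the small pointer beside its own track, and then press the start button right down. Leave the cover open, the sliders at their pointers and the pointers where they are, and do not disturb the bottle, the beaker and the jar standing around.

Things in the scene. Friction and masses are not known exactly. Their poses are not given: they have to be found in the camera images.
- console: Control console: white box fixed to the bench, 200 (its x) by 310 (its y) by 90 mm high, open-topped under the cover. Origin: centre of underside, z up. x points to the robot's left (to the cover's hinge), y back towards the robot, both up to 0.3 rad off. Inside, a flat deck at z = 51 mm, ringed by 6 mm walls up to 90 mm; on it two tracks along y, at x = -45 and +35 mm, and the start button.
- cover (a joint): Cover angle (rad): 0 shut, 1.9 on its stop, 19 degrees past upright. A flat white plate 200 by 310 by 6 mm, 0.2 kg, on the console's rim, hinged along the rim's +x edge (console x = 100, z = 90.5 mm). The hinge is stiff (0.3 N m), so the cover stays at any angle. It starts shut or ajar by up to 0.15 rad.
- cover_handle (a point): Middle of the steel bar handle on the cover's outer face: 100 mm long, along console y, 11 mm thick, on two end posts, 35 mm off the face. Seen along the hinge it lies 170 mm from the hinge line along the cover and 41 mm off the cover's underside. Its axes turn with the cover (as the console's when shut).
- cover_hinge (a point): Middle of the cover's hinge line, which runs along console y.
- speed_grip (a point): Centre of the top of the speed slider's grip (track at console x = -45 mm): black block 40 (x) by 18 (y) by 30 mm high with a white line across its middle, top 81 mm above the bench. Its middle travels from console y = -35 to +85 mm against 2 N of friction and stays where left. Starts near the -y end (away from the robot). Axes as the console's.
- speed_pointer (a point): Tip of the speed slider's pointer: flat black arrow-shaped plate 4 mm high, 12 mm wide, 20 mm long, on the deck on the -x side of the track, pointing to it; stiff (8 N). This point: console x = -71 mm, 55 mm above the bench. The grip is set when its middle has the same console y as this point. Axes as the console's.
- time_grip (a point): Centre of the top of the time slider's grip (track at console x = +35 mm, nearer the hinge), same shape, size and friction as the speed grip. It starts near the +y end (towards the robot).
- time_pointer (a point): Tip of the time slider's pointer, same shape as the other, at console x = +9 mm on the -x side of the time track. Axes as the console's.
- start_top (a point): Centre of the top of the round grey start button, at console x = 0, y = -112 mm: 36 mm across, in a round housing 52 mm across, top about 72 mm above the bench at rest. It is pressed straight down and springs back.
- start (a joint): How far the start button is pressed (m): 0 at rest, 0.006 fully down, which takes 5 N.
- amber_bottle: Bystander: amber bottle with blue cap, 60 mm across, 140 mm high, standing on the bench on the console's -x side. Origin: centre of its underside.
- beaker: Bystander: open steel beaker, 72 mm across, 90 mm high, on the console's -x side. Origin: centre of its underside.
- jar: Bystander: white jar with lid, 70 mm across, 80 mm high, on the bench beyond the hinge side. Origin: centre of its underside.

How it is judged:
By the outcome, as a careful person would: the job done as asked, in the order asked, and still so for the second after the job is handed in, with the robot touching nothing.
It also fails if it takes over 72 s, if anything falls off the work surface, if the arm or the gripper's body presses on something with over 40 N, if the wrist force passes 120 N, or if a joint passes its speed limit or range.

## Working session

There is one attempt and no reset: what is moved stays moved. The work goes in short steps, Python scripts to look and compute and a tool call to move; the robot and the scene stay as the last step left them, time stands still between calls to the robot, and variables do not carry over. Pictures are saved under pics/ and viewed, at most 10 in all, crops included, and the job is handed in when it is done.

Besides the shell and the picture viewer there is one more tool, called after "Emit:" as name(argument=value, ...) on one line, values as JSON. move_arm: Moves the arm, as the interface text tells. Its arguments: {"type":"object","properties":{"motion":{"type":"string"},"newtons":{"type":"number"}},"required":["motion"]}

```bash
ls; mkdir -p pics
cat > h.py <<'E'
import numpy as np, cv2
from scipy.spatial.transform import Rotation as R
from rig import robot
def cam(n):
    m=robot.camera_model(n); p,d=robot.camera(n); return p,d,m
def Rm(a):
    a=np.array(a,float); return a if a.shape==(3,3) else R.from_quat(a).as_matrix()
def ray(m,u,v,z):
    K=np.array(m["mtx"]); r=Rm(m["attitude"])@np.linalg.solve(K,[u,v,1.]); o=np.array(m["position"]); return o+r*(z-o[2])/r[2]
def cloud(d,m):
    K=np.array(m["mtx"]); v,u=np.indices(d.shape); P=np.stack([(u-K[0,2])/K[0,0]*d,(v-K[1,2])/K[1,1]*d,d],-1)
    return P@Rm(m["attitude"]).T+np.array(m["position"])
E
python3 - <<'E'
from h import *
a=[]
for n in("scene","top"):
    p,d,m=cam(n); a.append(p); print(n,m); np.savez(f"{n}0.npz",p=p,d=d)
cv2.imwrite("pics/a.png",cv2.resize(np.hstack(a),(800,300))[:,:,::-1])
cv2.imwrite("pics/top.png",a[1][:,:,::-1])
print(robot.get_obs())
E
```

```text
pics
scene {'mtx': array([[470.67802308,   0.        , 249.69445003],
       [  0.        , 470.67802308, 188.43712044],
       [  0.        ,   0.        ,   1.        ]]), 'position': array([ 1.34771934, -0.66054526,  0.8946708 ]), 'attitude': array([ 0.82211886,  0.34966699, -0.17895541, -0.41210257])}
top {'mtx': array([[440.06473435,   0.        , 254.27935837],
       [  0.        , 440.06473435, 185.1532882 ],
       [  0.        ,   0.        ,   1.        ]]), 'position': array([0.31462233, 0.06812583, 1.3165846 ]), 'attitude': array([-0.67241711,  0.73212061, -0.08043529,  0.07338127])}
{'time': 0.1, 'q': array([ 1.06550230e+00,  5.28360820e-01,  1.43374652e+00, -8.34851567e-06,
        1.18140290e+00, -1.78475081e-01]), 'joint_velocities': array([ 0.00194096, -0.0016585 , -0.00209647,  0.00037668,  0.00065155,
        0.00043478]), 'joint_torque': array([-7.22428267e-04, -4.40985775e+01, -1.77149230e+01,  6.34684274e-02,
        5.34146593e-02, -2.25147909e-05]), 'position': array([0.20029478, 0.59137147, 0.22968588]), 'tool_rot': array([ 1.62681557e-01,  9.86678160e-01, -9.04598536e-04, -3.17811837e-04]), 'ft_force': array([ 0.19316129, -0.10370159, -0.09397974]), 'moment': array([ 0.04595587,  0.00226533, -0.05572591]), 'grip_force': 0.0, 'grip_width': 0.08723862686766848}
```

View pics/a.png

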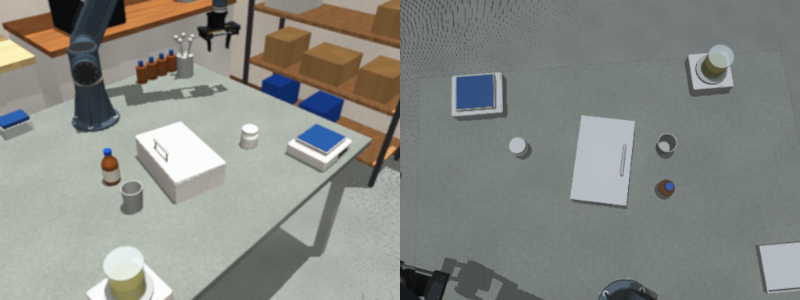

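View pics/top.png

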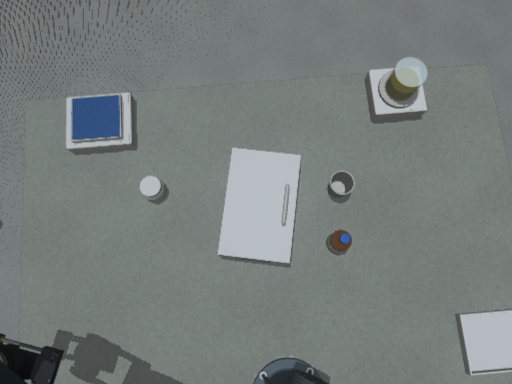

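The pictures show the console near top pixel (260,205) with its handle at (286,204). The bottle is at (340,241), the beaker at (342,183) and the jar at (151,187).

Run:
```python
from h import *
z=np.load("top0.npz");p,d=z["p"],z["d"];m=robot.camera_model("top")
P=cloud(d,m)
reg=np.zeros(d.shape,bool);reg[130:285,205:315]=1
w=reg&(p.min(2)>140)&(P[...,2]>.06)
n=cv2.connectedComponentsWithStats(w.astype(np.uint8))
k=1+np.argmax(n[2][1:,4]);w=n[1]==k
Q=P[w]
# plane
A=np.c_[Q[:,:2],np.ones(len(Q))]
c=np.linalg.lstsq(A,Q[:,2],rcond=None)[0]
for _ in range(5):
    r=Q[:,2]-A@c; g=abs(r)<.006; c=np.linalg.lstsq(A[g],Q[g,2],rcond=None)[0]
print("plane",c,len(Q),g.sum())
cs,_=cv2.findContours(w.astype(np.uint8),0,2)
rect=cv2.minAreaRect(cs[0]);print("px",rect)
pts=cv2.approxPolyDP(max(cs,key=cv2.contourArea),6,True)[:,0];print(pts.tolist())
for u,v in pts: 
    # iterate onto plane
    zz=.095
    for _ in range(10): q=ray(m,u,v,zz);zz=c[0]*q[0]+c[1]*q[1]+c[2]
    print(u,v,q.round(4))
wr=cv2.minAreaRect(Q[g][:,:2].astype(np.float32));print("rect xy",wr)
h=reg&(P[...,2]>(P[...,:2]@c[:2]+c[2]+.02)); H=P[h];print("handle n",len(H),H.mean(0) if len(H) else 0, cv2.minAreaRect(H[:,:2].astype(np.float32)), np.median(H[:,2]))
for nm,(u,v),hz in(("bottle",(340,241),.14),("beaker",(342,183),.09),("jar",(151,187),.08)):print(nm,ray(m,u,v,hz).round(3))
```

```text
plane [-0.00573846 -0.02197412  0.10194279] 7585 7375
px ((259.8538818359375, 204.6692352294922), (72.31224822998047, 108.53038024902344), 7.125016689300537)
[[232, 148], [218, 254], [289, 262], [300, 155]]
232 148 [0.6995 0.0992 0.0957]
218 254 [0.3997 0.1599 0.0961]
289 262 [ 0.3614 -0.0317  0.1006]
300 155 [ 0.6606 -0.0942  0.1002]
rect xy ((0.5307033061981201, 0.033486515283584595), (0.19914905726909637, 0.3098280131816864), 78.10189056396484)
handle n 230 [ 0.45358692 -0.00289149  0.49753387] ((0.4361235201358795, -0.0005224570631980896), (0.029387911781668663, 0.27755510807037354), 66.57754516601562) 0.14057445508921151
bottle [ 0.403 -0.169  0.14 ]
beaker [ 0.571 -0.206  0.09 ]
jar [0.607 0.34  0.08 ]
```

```bash
cat >> h.py <<'E'
C=np.array([.5307,.0335]);YAW=np.radians(78.1)
ex=np.array([np.cos(YAW),np.sin(YAW)]);ey=np.array([-ex[1],ex[0]])
def W(x,y): return C+x*ex+y*ey
def con(P): P=np.asarray(P); return np.stack([(P[...,:2]-C)@ex,(P[...,:2]-C)@ey,P[...,2]],-1)
def go(t,yaw=None):
    "shift (units) and turn (units) to TCP t; yaw: wanted direction of tool y, mod pi"
    o=robot.get_obs();T=R.from_quat(o["tool_rot"]).as_matrix();s=T.T@(np.array(t)-o["position"])/.2
    a=np.arctan2(T[1,1],T[0,1]);tr=0
    if yaw is not None: tr=-((yaw-a+np.pi/2)%np.pi-np.pi/2)/np.pi
    print("shift",s.round(3),"turn",round(tr,4),"yaw now",round(np.degrees(a),1)); return s,tr
E
python3 - <<'E'
from h import *
z=np.load("top0.npz");p,d=z["p"],z["d"];m=robot.camera_model("top");P=cloud(d,m)
print(con(ray(m,286,204,.14)))
for n in((.403,-.169,.14),(.571,-.206,.09),(.607,.34,.08)):print(con(n))
h=np.zeros(d.shape,bool);h[175:235,278:294]=1;Q=con(P[h]);Q=Q[(Q[:,2]>.118)&(Q[:,2]<.16)];print(len(Q),np.median(Q,0),Q.min(0),Q.max(0))
x=np.polyfit(Q[:,1],Q[:,0],1);print("bar slope",x)
go([*W(-.07,0),.2],YAW)
E
```

```text
[-0.07142087  0.00099469  0.14      ]
[-0.22448034  0.08319925  0.14      ]
[-0.22604287 -0.08881981  0.09      ]
[ 0.31564638 -0.01145865  0.08      ]
160 [-0.06922579  0.00216569  0.13927004] [-0.07509923 -0.05234088  0.13084576] [-0.06391993  0.05561747  0.14496798]
bar slope [-0.00176377 -0.06937257]
shift [-2.502 -2.459  0.152] turn -0.0379 yaw now 71.3
```

Emit:
move_arm(motion="1 -0.85 -0.5 0 0; 1 -0.85 -0.5 0 0; 1 -0.85 -0.5 0 0; 1 -0.85 -0.5 0 0; 1 -0.85 -0.5 0 0; 1 -0.85 -0.5 0 0")

```text
time: 0.6
position: [0.3328, 0.4385, 0.2301]
tool_rot: [0.165, 0.986, -0.001, 0.001]
ft_force: [-0.1, -0.9, 0.4]
grip_width: 0.0866
grip_force: 0.0
```

Emit:
move_arm(motion="1 -0.85 -0.5 0 0; 1 -0.85 -0.5 0 0; 1 -0.85 -0.5 0 0; 1 -0.85 -0.5 0 0; 1 -0.85 -0.5 0 0; 1 -0.85 -0.5 0 0")

```text
time: 1.1
position: [0.4626, 0.2899, 0.2304]
tool_rot: [0.165, 0.986, -0.0, 0.002]
ft_force: [0.7, -0.5, -0.9]
grip_width: 0.0871
grip_force: 0.0
```

Emit:
move_arm(motion="1 -0.4 -0.9 0 0; 1 -0.4 -0.9 0 0; 1 -0.4 -0.9 0 0; 1 -0.4 -0.9 0 0; 1 -0.4 -0.9 0 0; 1 -0.4 -0.9 0 0")

```text
time: 1.6
position: [0.4769, 0.0934, 0.2304]
tool_rot: [0.165, 0.986, -0.001, 0.0]
ft_force: [-0.1, 0.7, 0.1]
grip_width: 0.0869
grip_force: 0.0
```

Emit:
move_arm(motion="1 -0.4 -0.55 0.1 -0.038; 1 -0.4 -0.55 0.1 -0.038; 1 -0.4 -0.55 0.1 -0.038; 1 -0.4 -0.55 0.1 -0.038; 1 -0.4 -0.55 0.1 -0.038; 1 -0.4 -0.55 0.1 -0.038; 1 -0.4 -0.55 0.1 -0.038")

```text
time: 2.18
position: [0.5161, -0.0309, 0.2103]
tool_rot: [0.103, 0.995, 0.001, -0.001]
ft_force: [-0.2, 0.2, 0.4]
grip_width: 0.0873
grip_force: 0.0
```

Run:
```python
from h import *
print(con(robot.get_obs()["position"]));go([*W(-.07,0),.134],YAW)
p,d,m=cam("wrist");cv2.imwrite("pics/w1.png",p[:,:,::-1])
```

```text
[-0.06599751  0.00099874  0.21029264]
shift [-0.006 -0.02   0.381] turn 0.0004 yaw now 78.2
```

View pics/w1.png

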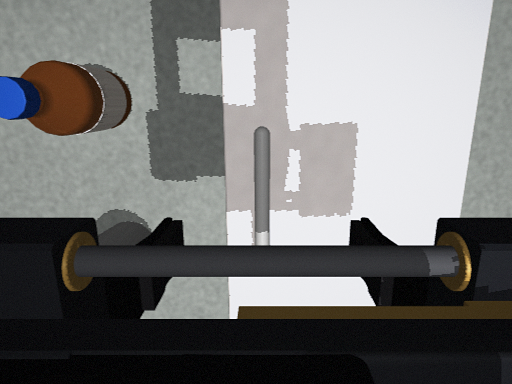

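The wrist view shows the bar at column 262, midway between the fingers (182 and 352), and parallel to the pads. Going down to grip it.

Emit:
move_arm(motion="1 0 -0.02 0.2 0; 1 0 -0.02 0.4 0; 1 0 -0.02 0.4 0; 1 0 -0.02 0.4 0; -1 0 -0.02 0.4 0; -1 0 -0.02 0.4 0; -1 0 -0.02 0.4 0; -1 0 -0.02 0.4 0; -1 0 -0.02 0.4 0; -1 0 -0.02 0.4 0; -1 0 -0.02 0.4 0; -1 0 -0.02 0.4 0", newtons=20)

```text
time: 3.23
position: [0.5161, -0.0367, 0.1307]
tool_rot: [0.104, 0.995, -0.0, 0.0]
ft_force: [0.1, -0.1, 0.5]
grip_width: 0.0415
grip_force: 0.0
```

Run:
```python
from h import *
o=robot.get_obs();c=con(o["position"]);print(c,o["grip_width"],o["grip_force"])
r=np.hypot(.17,.041);a0=np.arctan2(.041,.17)+.023
p0=np.array([.1-r*np.cos(a0),.0905+r*np.sin(a0)])
for th in np.r_[np.arange(.023,1.9,.125),1.9,1.93]:
    a=np.arctan2(.041,.17)+th;q=np.array([.1-r*np.cos(a),.0905+r*np.sin(a)])-p0
    print(round(th,3),"y %.3f z %.3f"%(q[0]/.2,-q[1]/.2))
```

```text
[-0.07167207 -0.00014336  0.13074396] 0.041477671860871576 0.0
0.023 y 0.000 z -0.000
0.148 y 0.035 z -0.104
0.273 y 0.082 z -0.202
0.398 y 0.141 z -0.294
0.523 y 0.211 z -0.378
0.648 y 0.291 z -0.452
0.773 y 0.380 z -0.516
0.898 y 0.476 z -0.568
1.023 y 0.577 z -0.608
1.148 y 0.683 z -0.635
1.273 y 0.792 z -0.648
1.398 y 0.901 z -0.648
1.523 y 1.009 z -0.634
1.648 y 1.115 z -0.607
1.773 y 1.217 z -0.567
1.898 y 1.312 z -0.515
1.9 y 1.314 z -0.514
1.93 y 1.336 z -0.499
```

Fingers are still closing, so I'll wait and then follow the arc.

Emit:
move_arm(motion="-1 0 0 0 0; -1 0 0 0 0; -1 0 0 0 0; -1 0 0 0 0; -1 0 0 0 0; -1 0 0 0 0; -1 0 0 0 0; -1 0 0 0 0")

```text
time: 3.9
position: [0.5164, -0.0342, 0.1302]
tool_rot: [0.105, 0.995, 0.002, 0.0]
ft_force: [2.8, 8.2, -2.0]
grip_width: 0.0103
grip_force: 20.0
```

Emit:
move_arm(motion="-1 0 0.016 -0.052 0; -1 0 0.035 -0.104 0; -1 0 0.057 -0.153 0; -1 0 0.082 -0.202 0; -1 0 0.11 -0.248 0; -1 0 0.141 -0.294 0; -1 0 0.141 -0.294 0")

```text
time: 4.48
position: [0.5221, -0.007, 0.1903]
tool_rot: [0.103, 0.995, 0.001, 0.0]
ft_force: [2.3, 5.4, -4.4]
grip_width: 0.0106
grip_force: 20.0
```

Emit:
move_arm(motion="-1 0 0.034 -0.044 0; -1 0 0.07 -0.084 0; -1 0 0.109 -0.122 0; -1 0 0.15 -0.158 0; -1 0 0.194 -0.191 0; -1 0 0.239 -0.222 0; -1 0 0.287 -0.25 0; -1 0 0.335 -0.274 0; -1 0 0.385 -0.295 0; -1 0 0.436 -0.314 0; -1 0 0.436 -0.314 0")

```text
time: 5.4
position: [0.54, 0.0774, 0.2551]
tool_rot: [0.103, 0.995, -0.0, 0.001]
ft_force: [-3.2, -2.1, 7.7]
grip_width: 0.0099
grip_force: 20.0
```

Emit:
move_arm(motion="-1 0 0.053 -0.015 0; -1 0 0.106 -0.027 0; -1 0 0.16 -0.035 0; -1 0 0.215 -0.04 0; -1 0 0.27 -0.042 0; -1 0 0.324 -0.04 0; -1 0 0.378 -0.034 0; -1 0 0.432 -0.026 0; -1 0 0.432 -0.026 0")

```text
time: 6.15
position: [0.5581, 0.1639, 0.2581]
tool_rot: [0.103, 0.995, 0.002, 0.001]
ft_force: [0.4, 2.4, 6.0]
grip_width: 0.0099
grip_force: 20.0
```

Run:
```python
from h import *
o=robot.get_obs();print(con(o["position"]),o["grip_width"],o["ft_force"])
p,d,m=cam("scene");cv2.imwrite("pics/s2.png",p[60:330,90:360,::-1])
```

```text
[1.33226221e-01 2.61343641e-05 2.58062448e-01] 0.009925146951947319 [0.35083836 2.37290122 5.96656502]
```

View pics/s2.png

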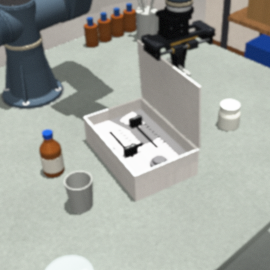

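The cover is about upright and still gripped, and the bystanders haven't moved. Next I'll go on to the stop and slightly past it.

Emit:
move_arm(motion="-1 0 0.053 0.012 0; -1 0 0.106 0.027 0; -1 0 0.157 0.046 0; -1 0 0.208 0.067 0; -1 0 0.257 0.092 0; -1 0 0.305 0.12 0; -1 0 0.325 0.133 0; -1 0 0.34 0.145 0; -1 0 0.34 0.145 0")

```text
time: 6.95
position: [0.5709, 0.2233, 0.2312]
tool_rot: [0.102, 0.995, -0.005, -0.0]
ft_force: [-9.1, -14.2, 21.4]
grip_width: 0.0104
grip_force: 20.0
```

```bash
cat > ang.py <<'E'
from h import *
o=robot.get_obs();c=con(o["position"]);print(c,"want",[.194,0,.238],o["ft_force"].round(1))
p,d,m=cam("scene");Q=con(cloud(d,m));w=(d>0)&(p.min(2)>90)&(Q[...,0]>.08)&(Q[...,0]<.2)&(abs(Q[...,1])<.14)&(Q[...,2]>.11)&(Q[...,2]<.29)
q=Q[w]; k=np.polyfit(q[:,2],q[:,0],1)
for _ in range(6):
    g=abs(q[:,0]-np.polyval(k,q[:,2]))<.006;k=np.polyfit(q[g,2],q[g,0],1)
print(w.sum(),g.sum(),"angle",np.pi/2+np.arctan(k[0]))
E
python3 ang.py
```

```text
[ 1.94017854e-01 -1.99812089e-04  2.31196203e-01] want [0.194, 0, 0.238] [ -9.1 -14.2  21.4]
3747 3728 angle 1.902085409108258
```

The cover measures 1.90 rad, so it is on its stop. I'll release with a small opening, because the inner finger has little room to the cover. Then up and away.

Emit:
move_arm(motion="-0.61 0 -0.015 0 0; -0.61 0 -0.015 0 0; -0.61 0 -0.015 0 0; -0.61 0 -0.015 0 0; -0.61 0 -0.015 -0.06 0; -0.61 0 -0.012 -0.12 0; -0.61 0 0.03 -0.18 0; -0.61 0 0.1 -0.25 0; -0.61 0 0.1 -0.35 0; -0.61 0 0.1 -0.5 0; -0.61 0 0.1 -0.5 0")

```text
time: 7.92
position: [0.5786, 0.2487, 0.3334]
tool_rot: [0.103, 0.995, 0.002, 0.005]
ft_force: [0.5, 0.6, 0.7]
grip_width: 0.0172
grip_force: 0.0
```

```bash
python3 ang.py
python3 - <<'E'
from h import *
p,d,m=cam("top");np.savez("top1.npz",p=p,d=d)
cv2.imwrite("pics/t2.png",cv2.resize(p[140:275,205:325],None,fx=4.4,fy=4.4,interpolation=2)[:,:,::-1])
go([*W(-.045,0),.25],YAW+np.pi/2)
E
```

```text
[ 0.22045146 -0.00249819  0.33337666] want [0.194, 0, 0.238] [0.5 0.6 0.7]
4004 3998 angle 1.9016776310352672
shift [ 0.004 -1.321  0.393] turn -0.4997 yaw now 78.1
```

View pics/t2.png

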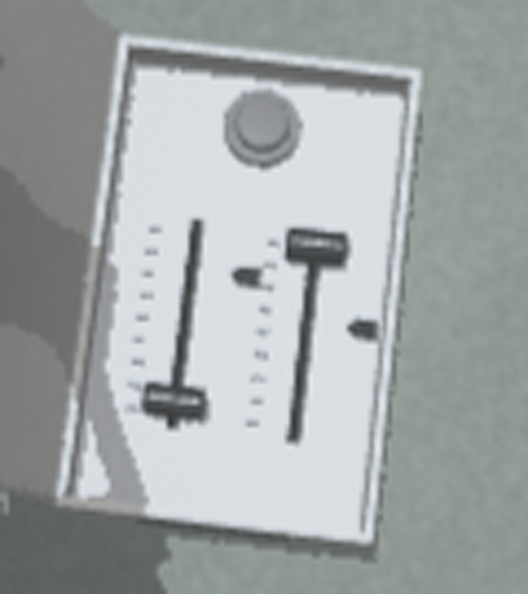

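The cover holds at 1.90 rad. In the crop the time pointer tip is near (232,276) and the speed pointer tip near (347,328). The time grip is near (175,402) and the speed grip near (317,246). I'll move over the console, turned, for a closer measurement.

Emit:
move_arm(motion="-0.4 0 -0.2 0 -0.04; -0.4 0 -0.4 0 -0.08; -0.4 0 -0.6 0 -0.12; -0.4 0 -0.8 0 -0.16; -0.4 0 -0.9 0 -0.2; -0.4 0 -0.9 0 -0.24; -0.4 0 -0.9 0 -0.28; -0.4 0 -0.9 0 -0.32; -0.4 0 -0.9 0 -0.36; -0.4 0 -0.9 0 -0.4; -0.4 0 -0.9 0 -0.44; -0.4 0 -0.9 0 -0.48")

```text
time: 9.02
position: [0.5385, 0.0828, 0.3259]
tool_rot: [-0.584, 0.812, -0.006, -0.007]
ft_force: [0.4, -0.0, 0.3]
grip_width: 0.026
grip_force: 0.0
```

Emit:
move_arm(motion="-0.4 0 0 0 -0.02; -0.4 0 0 0 -0.02; -0.4 0 0 0 -0.02")

```text
time: 9.27
position: [0.538, 0.0997, 0.3256]
tool_rot: [-0.601, 0.799, -0.012, -0.011]
ft_force: [0.4, 0.3, -0.8]
grip_width: 0.0262
grip_force: 0.0
```

Run:
```python
from h import *
o=robot.get_obs();print(con(o["position"]),o["q"].round(2))
p,d,m=cam("wrist");np.savez("w2.npz",p=p,d=d,**m);cv2.imwrite("pics/w2.png",p[:,:,::-1]);print(con(m["position"]))
go([*W(-.045,-.03),.12],YAW+np.pi/2)
```

```text
[0.06627698 0.00650357 0.32559938] [-0.    0.33  1.5  -0.03  1.32 -2.85]
[0.00412121 0.01236906 0.48318448]
shift [ 0.504 -0.214  1.048] turn -0.0237 yaw now 163.8
```

View pics/w2.png

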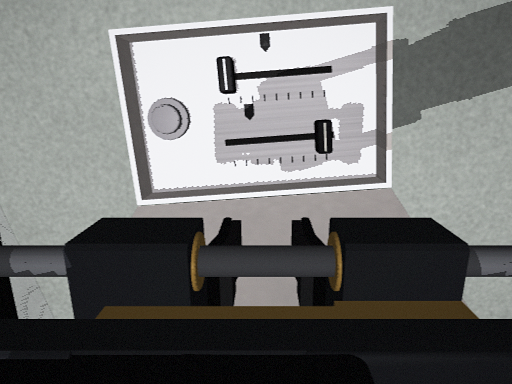

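The turn stopped short at the joint 6 limit, about 4° off, which is usable. In the wrist view the speed pointer tip is at (265,51) and the time pointer tip at (249,119). The speed grip is at (227,75), the time grip at (324,137) and the button at (168,118). Next I'll measure these precisely.

```bash
cat > meas.py <<'E'
from h import *
def comps(p,m,zc=.055,thr=70):
    k=(p.max(2)<thr).astype(np.uint8);n,l,s,c=cv2.connectedComponentsWithStats(k)
    return l,s,c
E
python3 - <<'E'
from h import *
z=np.load("w2.npz");p=z["p"];m=dict(mtx=z["mtx"],position=z["position"],attitude=z["attitude"])
K=z["mtx"];v,u=np.indices(p.shape[:2])
def rc(z0): # console coords of all pixels at height z0
    r=np.einsum('ij,hwj->hwi',Rm(m["attitude"])@np.linalg.inv(K),np.stack([u,v,np.ones_like(u)],-1).astype(float))
    return con(m["position"]+r*((z0-m["position"][2])/r[...,2])[...,None])
g=p.max(2)
dark=g<75
for nm,box in(("speed ptr",(255,30,276,56)),("time ptr",(241,99,259,124))):
    w=np.zeros_like(dark);x0,y0,x1,y1=box;w[y0:y1,x0:x1]=1;w&=dark;q=rc(.055)[w]
    e=q[q[:,0]>q[:,0].max()-.004]
    print(nm,len(q),q.min(0).round(4),q.max(0).round(4),"mid",((q.min(0)+q.max(0))/2).round(4),"tip y",e[:,1].mean().round(4))
for nm,box in(("speed grip",(215,50,240,98)),("time grip",(312,115,337,160))):
    x0,y0,x1,y1=box
    w=np.zeros_like(dark);w[y0:y1,x0:x1]=1
    # white line: bright, low-saturation pixels enclosed by the dark block
    k=cv2.morphologyEx((w&dark).astype(np.uint8),cv2.MORPH_CLOSE,np.ones((5,5)))>0
    k=k&(cv2.erode(k.astype(np.uint8),np.ones((3,3)))>0)&(g>110)
    q=rc(.081)[k];print(nm,"line",len(q),np.median(q,0).round(4) if len(q) else '')
    q=rc(.081)[w&dark];print("  block",np.percentile(q,[2,98],axis=0).round(4).tolist())
w=np.zeros_like(dark)
# rim check
for nm,uv in(("rim",(109,29)),("rim",(393,7)),("rim",(391,187)),("rim",(139,205))):print(nm,con(ray(m,*uv,.09)).round(4))
q=ray(m,168,118,.072);print("button",con(q).round(4))
E
```

```text
speed ptr 130 [-0.0896  0.0088  0.055 ] [-0.0708  0.0194  0.055 ] mid [-0.0802  0.0141  0.055 ] tip y 0.0141
time ptr 116 [-0.0093 -0.0166  0.055 ] [ 0.0091 -0.006   0.055 ] mid [-0.0001 -0.0113  0.055 ] tip y -0.0118
speed grip line 92 [-0.0438 -0.0343  0.081 ]
  block [[-0.062, -0.0417, 0.081], [-0.0234, -0.0192, 0.081]]
time grip line 75 [0.0376 0.0784 0.081 ]
  block [[0.0166, 0.0645, 0.081], [0.0555, 0.0863, 0.081]]
rim [-0.0989 -0.1553  0.09  ]
rim [-0.0979  0.1549  0.09  ]
rim [0.1015 0.1548 0.09  ]
rim [ 0.1022 -0.1538  0.09  ]
button [ 0.0006 -0.109   0.072 ]
```

Run:
```python
from h import *
go([*W(.036,.078),.14],YAW+np.pi/2)
```

```text
shift [0.144 0.354 0.933] turn -0.0237 yaw now 163.8
```

Emit:
move_arm(motion="-0.1 0.14 0.2 0.1 0; -0.1 0.14 0.35 0.3 0; -0.1 0.14 0.35 0.5 0; -0.1 0.14 0.35 0.7 0; -0.1 0.14 0.35 0.9 0; -0.1 0.14 0.35 0.93 0; -0.1 0.14 0.35 0.93 0; -0.1 0.14 0.35 0.93 0")

```text
time: 9.98
position: [0.4636, 0.0854, 0.141]
tool_rot: [-0.6, 0.8, -0.013, -0.011]
ft_force: [1.3, -0.1, 0.0]
grip_width: 0.0392
grip_force: 0.0
```

Run:
```python
from h import *
o=robot.get_obs();print(con(o["position"]),o["q"].round(3),R.from_quat(o["tool_rot"]).as_matrix()[:,2])
go([*W(.036,.078),.068],YAW+np.pi/2)
```

```text
[0.03697071 0.07639928 0.14098634] [-0.033  0.473  1.892 -0.05   0.778 -2.854] [-0.00232213 -0.03501001 -0.99938426]
shift [-0.007  0.01   0.365] turn -0.0245 yaw now 163.7
```

The arm is right on joint 6's limit, and the tool is tilted 2°. I'll back off, rise and use the opposite half-turn.

Emit:
move_arm(motion="-0.1 0 0 -0.15 0.03; -0.1 0 0 -0.35 0.07; -0.1 0 0 -0.55 0.11; -0.1 0 0 -0.75 0.15; -0.1 0 0 -0.8 0.19; -0.1 0 0 -0.8 0.23; -0.1 0 0 -0.8 0.27; -0.1 0 0 -0.8 0.31; -0.1 0 0 -0.8 0.35; -0.1 0 0 -0.8 0.39; -0.1 0 0 -0.8 0.43; -0.1 0 0 -0.8 0.47")

```text
time: 10.98
position: [0.4646, 0.0915, 0.304]
tool_rot: [0.094, 0.995, -0.017, 0.004]
ft_force: [-0.2, -0.1, 0.0]
grip_width: 0.0393
grip_force: 0.0
```

Emit:
move_arm(motion="-0.1 0 0 0 0.04; -0.1 0 0 0 0.08; -0.1 0 0 0 0.12; -0.1 0 0 0 0.16; -0.1 0 0 0 0.2; -0.1 0 0 0 0.24; -0.1 0 0 0 0.28; -0.1 0 0 0 0.32; -0.1 0 0 0 0.36; -0.1 0 0 0 0.4; -0.1 0 0 0 0.44; -0.1 0 0 0 0.48")

```text
time: 11.98
position: [0.4646, 0.0915, 0.304]
tool_rot: [0.747, 0.664, -0.01, 0.015]
ft_force: [-0.9, 0.2, -0.1]
grip_width: 0.0395
grip_force: 0.0
```

Run:
```python
from h import *
o=robot.get_obs();print(con(o["position"]),o["q"].round(3),R.from_quat(o["tool_rot"]).as_matrix()[:,2])
go([*W(.036,.078),.13],YAW+np.pi/2)
```

```text
[0.04313545 0.07661761 0.30403253] [-0.02   0.232  1.7   -0.038  1.204  0.111] [ 0.00481267 -0.03518218 -0.99936933]
shift [-0.005 -0.018  0.871] turn 0.0287 yaw now -6.7
```

Emit:
move_arm(motion="-0.1 0 -0.02 0.2 0.029; -0.1 0 -0.02 0.4 0.029; -0.1 0 -0.02 0.6 0.029; -0.1 0 -0.02 0.8 0.029; -0.1 0 -0.02 0.87 0.029; -0.1 0 -0.02 0.87 0.029")

```text
time: 12.48
position: [0.4587, 0.0857, 0.1262]
tool_rot: [0.775, 0.632, -0.013, 0.012]
ft_force: [0.6, -0.3, 0.8]
grip_width: 0.0388
grip_force: 0.0
```

Run:
```python
from h import *
o=robot.get_obs();print(con(o["position"]),o["q"].round(3),o["ft_force"])
go([*W(.036,.078),.068],YAW+np.pi/2)
p,d,m=cam("scene");cv2.imwrite("pics/s3.png",cv2.resize(p[100:300,110:330],None,fx=2.5,fy=2.5)[:,:,::-1])
```

```text
[0.03624838 0.08116993 0.12619637] [-0.032  0.496  1.914 -0.052  0.735  0.209] [ 0.58463124 -0.25134402  0.79755839]
shift [0.009 0.015 0.291] turn 0.0016 yaw now -11.6
```

View pics/s3.png

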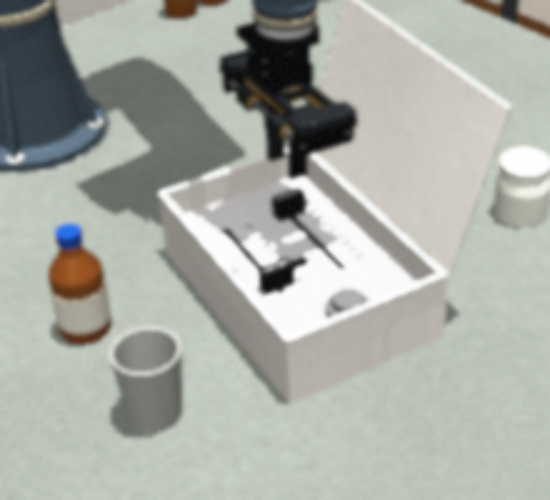

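The gripper is above the time grip, clear of the cover. Going down to grip it.

Emit:
move_arm(motion="-0.1 0 0.015 0.15 0; -0.1 0 0.015 0.29 0; -0.1 0 0.015 0.29 0; -0.1 0 0.015 0.29 0; -1 0 0.015 0.29 0; -1 0 0.015 0.29 0; -1 0 0.015 0.29 0; -1 0 0.015 0.29 0; -1 0 0.015 0.29 0; -1 0 0.015 0.29 0; -1 0 0.015 0.29 0; -1 0 0.015 0.29 0", newtons=8)

```text
time: 13.53
position: [0.4629, 0.0836, 0.0709]
tool_rot: [0.775, 0.632, -0.011, 0.014]
ft_force: [-1.5, -0.1, 8.9]
grip_width: 0.0177
grip_force: 8.0
```

Run:
```python
from h import *
o=robot.get_obs();print(con(o["position"]),o["ft_force"],o["grip_width"],o["grip_force"])
go([*W(.036,-.0115),.068])
```

```text
[0.03499462 0.07667574 0.0708827 ] [-1.53614408 -0.13419765  8.92427728] 0.01771303552582742 8.012319132685661
shift [0.003 0.441 0.018] turn 0 yaw now -11.6
```

Emit:
move_arm(motion="-1 0 0 -0.01 0; -1 0 0.08 -0.01 0; -1 0 0.16 -0.01 0; -1 0 0.24 -0.01 0; -1 0 0.32 -0.01 0; -1 0 0.4 -0.01 0; -1 0 0.44 -0.01 0; -1 0 0.44 -0.01 0; -1 0 0.44 -0.01 0")

```text
time: 14.28
position: [0.5496, 0.0654, 0.072]
tool_rot: [0.775, 0.632, -0.011, 0.014]
ft_force: [1.7, -2.9, -5.5]
grip_width: 0.0179
grip_force: 8.0
```

```bash
cat > look.py <<'E'
from h import *
import sys
def look(n,name):
    p,d,m=cam(n);np.savez(name+".npz",p=p,d=d,mtx=m["mtx"],position=m["position"],attitude=m["attitude"]);cv2.imwrite("pics/"+name+".png",p[:,:,::-1]);return p,d,m
if __name__=="__main__":
    o=robot.get_obs();print(con(o["position"]),o["ft_force"],o["grip_width"],o["grip_force"]);look("wrist",sys.argv[1])
E
python3 look.py w3
```

```text
[ 0.03505875 -0.01189922  0.07198173] [ 1.72236507 -2.94417418 -5.4854247 ] 0.017907456226966382 7.9951829463243484
```

View pics/w3.png

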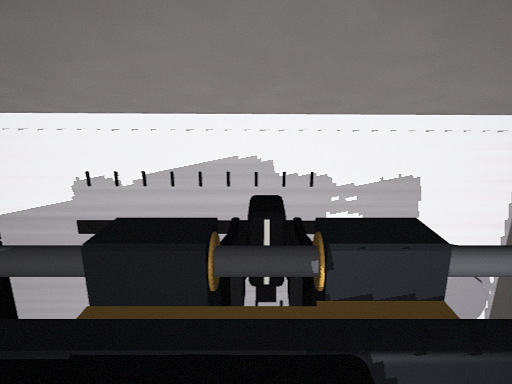

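In the wrist view the time grip's line (u≈267) is level with its pointer (u≈266). I'll release it and move to the speed grip.

Emit:
move_arm(motion="-0.3 0 0 0 0; -0.1 0 0 0 0; -0.1 0 0 0 0; -0.1 0 0 0 0; -0.1 0 0 -0.15 0; -0.1 0 0 -0.35 0; -0.1 -0.2 0.05 -0.35 0; -0.1 -0.395 0.11 -0.35 0; -0.1 -0.395 0.11 -0.35 0; -0.1 -0.395 0.11 -0.35 0; -0.1 -0.395 0.11 -0.35 0")

```text
time: 15.25
position: [0.5541, -0.0132, 0.1451]
tool_rot: [0.775, 0.632, -0.011, 0.013]
ft_force: [-0.2, 0.1, -0.3]
grip_width: 0.039
grip_force: 0.0
```

```bash
python3 look.py w4
python3 - <<'E'
from h import *
go([*W(-.044,-.0345),.070],YAW+np.pi/2)
E
```

```text
[-0.04088241 -0.03251248  0.14511852] [-0.22844155  0.14847185 -0.31133295] 0.03901516652195112 0.0
shift [-0.006  0.009  0.375] turn 0.0019 yaw now -11.6
```

Emit:
move_arm(motion="-0.1 -0.006 0.009 0.15 0; -0.1 -0.006 0.009 0.3 0; -0.1 -0.006 0.009 0.36 0; -0.1 -0.006 0.009 0.36 0; -0.1 -0.006 0.009 0.36 0; -1 -0.006 0.009 0.36 0; -1 -0.006 0.009 0.36 0; -1 -0.006 0.009 0.36 0; -1 -0.006 0.009 0.36 0; -1 -0.006 0.009 0.36 0; -1 -0.006 0.009 0.36 0; -1 -0.006 0.009 0.36 0", newtons=8)

```text
time: 16.3
position: [0.5563, -0.0174, 0.0741]
tool_rot: [0.775, 0.632, -0.011, 0.014]
ft_force: [-1.9, 1.3, 6.7]
grip_width: 0.0179
grip_force: 8.0
```

Run:
```python
from h import *
o=robot.get_obs();print(con(o["position"]),o["ft_force"],o["grip_width"],o["grip_force"])
go([*W(-.044,.0141),.072])
```

```text
[-0.04451781 -0.03550373  0.07412171] [-1.86924442  1.34986957  6.73065078] 0.01789424475193016 8.009726777672768
shift [ 0.004 -0.248  0.009] turn 0 yaw now -11.6
```

Emit:
move_arm(motion="-1 0 -0.06 0 0; -1 0 -0.12 0 0; -1 0 -0.18 0 0; -1 0 -0.242 0 0; -1 0 -0.242 0 0; -1 0 -0.242 0 0; -0.3 0 -0.242 0 0; -0.1 0 -0.242 0 0; -0.1 0 -0.242 0 0; -0.1 0 -0.242 0 0")

```text
time: 17.13
position: [0.509, -0.008, 0.0727]
tool_rot: [0.775, 0.632, -0.011, 0.014]
ft_force: [0.2, 0.7, 0.8]
grip_width: 0.0356
grip_force: 0.0
```

Emit:
move_arm(motion="-0.1 0 0 -0.2 0; -0.1 0 0 -0.4 0; -0.1 0 0 -0.6 0; -0.1 0 0 -0.8 0; -0.1 -0.2 0 -0.95 0; -0.1 -0.3 0 -0.95 0; -0.1 -0.3 0 -0.95 0; -0.1 -0.3 0 -0.95 0")

```text
time: 17.8
position: [0.4968, -0.0608, 0.2653]
tool_rot: [0.776, 0.631, -0.011, 0.014]
ft_force: [0.1, 0.9, -0.3]
grip_width: 0.0391
grip_force: 0.0
```

```bash
python3 look.py w5
```

```text
[-0.09930284  0.01375583  0.26531125] [ 0.06900116  0.87657315 -0.32622627] 0.039147332824395704 0.0
```

View pics/w5.png

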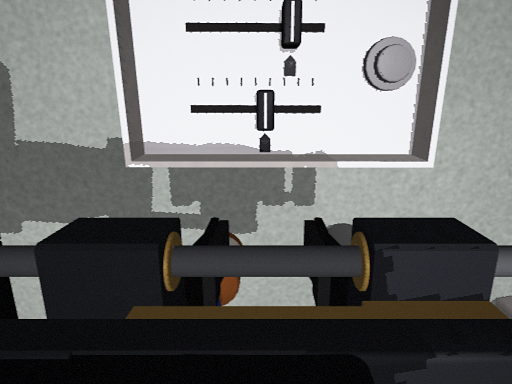

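The view shows the time line at (292,22) with its tip at (290,57), and the speed line at (265,110) with its tip at (264,136). Measuring the residuals now.

Run:
```python
from h import *
z=np.load("w5.npz");p=z["p"];K=z["mtx"];v,u=np.indices(p.shape[:2])
def rc(z0):
    r=np.einsum('ij,hwj->hwi',Rm(z["attitude"])@np.linalg.inv(K),np.stack([u,v,np.ones_like(u)],-1).astype(float))
    return con(z["position"]+r*((z0-z["position"][2])/r[...,2])[...,None])
g=p.max(2);dark=g<75
for nm,(x0,y0,x1,y1) in(("time ptr",(282,53,298,76)),("speed ptr",(257,134,273,152))):
    w=np.zeros_like(dark);w[y0:y1,x0:x1]=1;q=rc(.055)[w&dark]
    e=q[q[:,0]>q[:,0].max()-.004];print(nm,len(q),"mid",((q.min(0)+q.max(0))/2).round(4),"mean",q[:,1].mean().round(4),"tip",e[:,1].mean().round(4),e[:,0].max().round(3))
for nm,(x0,y0,x1,y1) in(("time line",(287,2,297,40)),("speed line",(260,92,271,124))):
    w=np.zeros_like(dark);w[y0:y1,x0:x1]=1;q=rc(.081)[w&(g>120)];print(nm,len(q),np.median(q,0).round(4))
print("button",con(ray(z,393,61,.072)).round(4))
go([*W(0,-.112),.12])
```

```text
time ptr 158 mid [-0.0004 -0.011   0.055 ] mean -0.0112 tip -0.0116 0.009
speed ptr 154 mid [-0.0799  0.0141  0.055 ] mean 0.0142 tip 0.0142 -0.071
time line 129 [ 0.0391 -0.011   0.081 ]
speed line 93 [-0.0416  0.0138  0.081 ]
button [ 0.0032 -0.1115  0.072 ]
shift [0.514 0.63  0.709] turn 0 yaw now -11.7
```

Both sliders are within 0.5 mm. Now the button.

Emit:
move_arm(motion="-1 0.15 0.15 0 0; -1 0.3 0.3 0.1 0; -1 0.45 0.45 0.2 0; -1 0.51 0.6 0.3 0; -1 0.51 0.63 0.4 0; -1 0.51 0.63 0.6 0; -1 0.51 0.63 0.7 0; -1 0.51 0.63 0.7 0; -1 0.51 0.63 0.7 0; -1 0.51 0.63 0.7 0", newtons=20)

```text
time: 18.68
position: [0.6412, 0.0104, 0.1228]
tool_rot: [0.775, 0.632, -0.011, 0.014]
ft_force: [-0.2, -0.3, 0.5]
grip_width: 0.0007
grip_force: 0.0
```

Run:
```python
from h import *
o=robot.get_obs();print(con(o["position"]),o["grip_width"])
go([*W(0,-.112),.075])
```

```text
[ 0.00015029 -0.11292291  0.12282119] 0.000748750035074659
shift [ 0.007 -0.006  0.239] turn 0 yaw now -11.5
```

Emit:
move_arm(motion="-1 0.007 -0.006 0.1 0; -1 0.007 -0.006 0.18 0; -1 0.007 -0.006 0.21 0; -1 0.007 -0.006 0.23 0; -1 0.007 -0.006 0.245 0; -1 0.007 -0.006 0.255 0; -1 0.007 -0.006 0.255 0; -1 0.007 -0.006 0.255 0")

```text
time: 19.35
position: [0.6401, 0.01, 0.0745]
tool_rot: [0.775, 0.632, -0.01, 0.014]
ft_force: [-4.4, 2.0, 9.9]
grip_width: 0.0004
grip_force: 5.4
```

Emit:
move_arm(motion="-1 0 0 0.015 0; -1 0 0 0.015 0; -1 0 0 0.015 0; -1 0 0 0.015 0")

```text
time: 19.68
position: [0.6401, 0.01, 0.0741]
tool_rot: [0.775, 0.632, -0.01, 0.014]
ft_force: [-8.6, 2.3, 23.6]
grip_width: 0.0003
grip_force: 12.1
```

Emit:
move_arm(motion="-1 0 0 -0.1 0; -1 0 0 -0.3 0; -1 0 0 -0.5 0; -1 0 0 -0.7 0; -1 -0.2 0 -0.9 0; -1 -0.4 -0.2 -1 0; -1 -0.6 -0.4 -1 0; -1 -0.6 -0.4 -1 0; -1 -0.6 -0.4 -1 0; -1 -0.6 -0.4 -1 0")

```text
time: 20.52
position: [0.5367, -0.0863, 0.2738]
tool_rot: [0.776, 0.631, -0.01, 0.015]
ft_force: [0.6, 0.5, 0.3]
grip_width: 0.0002
grip_force: 0.0
```

```bash
python3 ang.py; python3 look.py w6
python3 - <<'E'
from h import *
p,d,m=cam("top");q=np.load("top1.npz")["p"]
a=[cv2.resize(x[120:280,130:360],None,fx=1.7,fy=1.7) for x in(q,p)]
w=np.load("w6.npz")["p"]
cv2.imwrite("pics/end.png",np.vstack([np.hstack(a),cv2.resize(w,(a[0].shape[1]*2,int(a[0].shape[1]*2*.75)))[:320]])[:,:,::-1])
E
```

```text
[-0.11600057 -0.03060713  0.27383591] want [0.194, 0, 0.238] [0.6 0.5 0.3]
4009 4003 angle 1.9009502075542526
[-0.11511873 -0.031666    0.27333707] [0.10979147 0.02108716 0.46070169] 0.0004547963340343968 0.0
```

View pics/end.png

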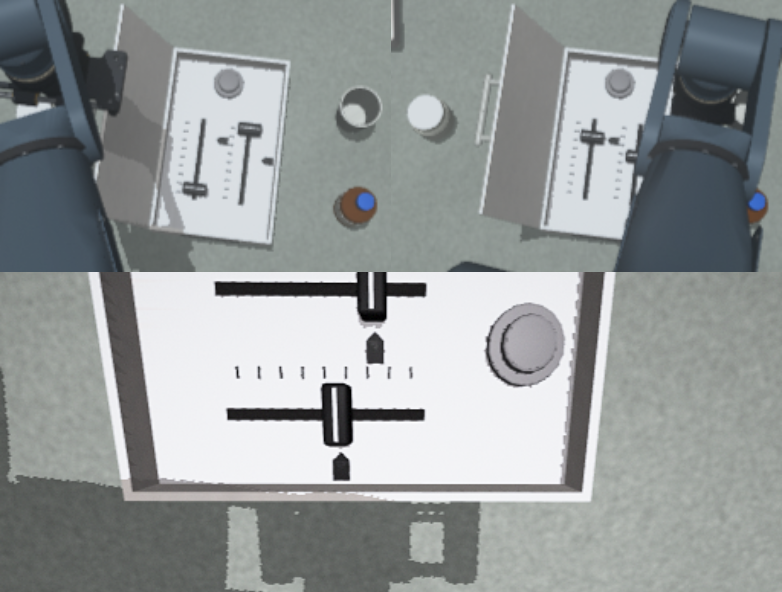

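The final picture shows the cover on its stop at 1.90 rad and both sliders level with their pointers. The button bottomed at 24 N with 0.4 mm of extra travel and is back up. The jar is standing and the bottle's cap is visible, with nothing touched. Handing in.

```bash
python3 -c "
from rig import robot
print(robot.hand_in())"
```

```text
the job is handed in; nothing more can be done
None
```

The job is handed in at about 21 s: the cover rests on its stop (measured 1.90 rad), both sliders were within about 0.6 mm of their pointers when measured just before the press, and the start button was pressed fully down. I saw no sign that the bottle, beaker or jar was disturbed, but the beaker was hidden in the last top picture.

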